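Release the slide magazine and park it on the reader's sensing pin

ROBOT

A 6-joint arm with a two-finger parallel gripper is mounted at the origin on the work surface. World frame = base frame: x ahead of the robot, y to its left, z up, the work surface at z = 0. Lengths are in m, angles in rad, forces in N, time in s.
With the tool pointing down it reaches from about 0.425 to 0.95 m from the base axis. Payload 3.5 kg.
Tool frame: the origin (TCP) lies at the very end of the fingers, on their centre line; the grasp point (between the pads) lies 19 mm behind it; z points along the fingers, y is the line along which they close (so a half turn about z gives the same grasp; the last joint's range is limited). The gripper opens to 85 mm and grips with 20 to 120 N. Pads are 22 mm wide; open, the fingers measure 114 mm over their backs; the gripper's body (76 mm by 85 mm) begins 54 mm behind the grasp point. The pads swing forward as they close: fully open they stand 13 mm farther back than shut.
Start: joints at [-1.268, 0.286, 1.577, -0, 1.279, -0.15], TCP at [0.295, -0.607, 0.231] pointing down, gripper open.
Joint ranges: [-2.77, 2.77], [-0.9, 2.22], [0.21, 2.48], [-1.53, 4.67], [0.24, 2.81], [-2.84, 2.84]. Speed limits (rad/s): [2.79, 2.79, 3.14, 3.14, 3.14, 3.14].

INTERFACE

Orientations are given as a unit quaternion [x, y, z, w].
In Python, from plant import ctrl gives the robot as it stands.
- The arm moves only by the tool carry_out, never from a script. Its argument "deltas" is one flat list of numbers, 6 for each row, row after row: the shift along the tool's x, y, z in m, then the turn, a rotation vector about the tool's x, y, z in rad. A call has 1 to 5 rows; each row is the pose to reach, as a shift and turn from the pose commanded when the call began, along the tool's axes at that moment; what a row does not reach only later rows make up. A row lasts 1/8 s, in which the tool goes at most 62.5 mm and 10.7 degrees, less where a joint would pass 70% of its speed; a pose out of reach is approached as far as the arm can. A call with a gripper value outside its range is refused whole. "grip" is the opening in per cent of the stroke, from 0 (shut) to 100 (fully open), set as the call begins (left out, the last holds). The fingers move at their own pace and stop on an object; "grip_force" is the grip in N (left out, the last holds). Time passes only in rows, so rows that repeat a pose let the fingers close. It gives the time, the measured TCP pose, the force, the opening and the grip force at its end, in the units of the state.
- ctrl.get_state(): the state, without advancing time (a new reading comes with each control period).
- ctrl.read_camera(name): name is "scene" or "top"; returns (picture, depth): 384x512x3 uint8, red, green, blue; 384x512 float32, m along the optical axis (not along the pixel's ray), 0 where there is no reading.
- ctrl.camera_model(name): a dict with "intrinsics" (3x3 intrinsics, pixels), "extrinsics" (4x4, takes a point from world to camera coordinates). Camera axes: x right, y down, z forward; pixel columns grow to the right and rows downward; lengths in m; the calibration is good to about 2 mm. A picture is of the moment at which its call begins. camera_model takes no time and is no camera call.
- ctrl.sign_off(): hands the job in; it is judged then, once.
Trained networks look in the newest picture that a camera, given by its name, has taken for a name from the list of things; names that differ only in an ending like _2 or _b are one class to them, and where a whole thing is asked for, a point or a joint stands for the part that bears it (a point fixed in the world has none). Each returns a list of dicts, best first, with "score" (0 to 1); they miss things now and then, are a little off and sometimes report something else, mostly with a low value. They report only what shows in the picture. A call takes as long as a camera call.
- ctrl.find_in(camera, query): "uv" ([column, row] in pixels, amid what is visible of it).
The state is a dict: "time": time; "qpos": joint angles; "dq": joint speeds; "joint_efforts": joint torques, N m; "eef_pos": TCP position; "tcp_rot": TCP orientation; "contact_force": force on the tool from outside, world axes, zero at the start; "wrist_torque": the same for the moment, N m; "opening": opening from 0.0 (shut) to 1.0 (fully open); "finger_force": force on a finger pad.
Only numpy, scipy, OpenCV 4.12 (cv2) and the standard library are available. Lean on these libraries where they do the work, as an engineer would, in place of code of your own. Each camera call takes 0.05 s, during which the arm holds its last target. There are 200 camera calls.

TASK

Squeeze the two opposing side buttons of the slide magazine to unlatch it, lift it out of its loading dock and set it down upright and flat inside the corner rims of the reader nest, so that it stands there by itself, buttons let go, and keeps the nest's part-present pin fully pressed down. The slides are glass: keep the magazine upright and do not drop it. Leave the other things on the bench where they are.

Things in the scene. Friction and masses are not known exactly. Their poses are not given: they have to be found in the camera images.
- magazine_center (a point): Centre (half-way up) of the loose slide magazine: grey plastic holder of glass microscope slides, 80 mm long (its x), 42 mm wide (its y), 78 mm high (its z, up), about 0.3 kg. Underside 39 mm below this point. Starts latched in the dock, axes parallel to the dock's. A black ribbed spring button is in the middle of each long side; it may be carried by the squeezed buttons.
- magazine: The same magazine, origin at the middle of its underside. Under each button a catch tooth hooks under the dock's wall; squeezing both buttons draws the teeth in and frees the magazine to be lifted straight up. Unless both are in by 4 mm or more it is held fast. At rest the teeth reach y = +-25 mm, 12 to 18 mm above the underside.
- button_left_face (a point): Middle of the outer face of the button on the magazine's +y side: 24 mm long (x), 22 mm high, 55 mm above the magazine's underside. It faces +y, 29 mm from the magazine's middle plane at rest, 24 mm when fully pressed (still 3 mm proud of the body). Both faces: 58 mm apart at rest, 48 mm squeezed.
- button_right_face (a point): The same on the magazine's -y side, the mirror image of the left one.
- button_left (a joint): Travel of the button on the +y side, m: 0 at rest (out), 0.005 fully pressed in. About 3 N starts it, 8 N presses it fully; it springs out when let go.
- button_right (a joint): Travel of the button on the -y side, m: 0 at rest (out), 0.005 fully pressed in. Same spring.
- dock: Fixed loading dock: aluminium plate 124 x 100 mm, 8 mm thick, with white walls round the magazine. Origin at the middle of its underside on the bench; x along the magazine's length, z up. The magazine stands on the plate. The long walls (outer faces at y = +-30 mm) rise to 34 mm above the bench; the buttons' middles are at 63 mm. Lifted 30 mm, the magazine is clear.
- nest: Fixed reader nest: white plate 124 mm (x) by 86 mm (y), 12 mm thick, with low grey corner rims round a space of 90 mm (x) by 52 mm (y); rim tops 19 mm above the bench. Origin at the middle of its underside on the bench, z up. The magazine stands on its floor, 12 mm above the bench, length along x, either way round, with 5 mm play on every side.
- pin_top (a point): Top of the nest's part-present pin: steel plunger 10 mm across at the nest's centre, 5 mm proud of the nest's floor when out. A spring of about 1 N holds it up; the magazine's own weight pushes it flush.
- pin (a joint): Travel of the part-present pin, m: 0 when out, 0.005 fully down (flush with the nest's floor).
- oil_bottle: Bystander: small amber dropper bottle, 30 mm across, 72 mm tall, standing between dock and nest. Origin at the middle of its underside.
- slide_box: Bystander: flat plastic slide mailer, 32 x 86 mm, 30 mm high, lying at the left. Origin at the middle of its underside.
- petri_dishes: Bystander: stack of three petri dishes, 92 mm across, 42 mm high. Origin at the middle of its underside.
- marker: Bystander: marker pen, 14 mm thick, 135 mm long, lying on the bench. Origin at the middle of its underside.
- stain_jar: Bystander: amber jar with white cap, 60 mm across, 70 mm tall. Origin at the middle of its underside.
- timer: Bystander: white bench timer, 60 x 65 mm, 16 mm high. Origin at the middle of its underside.

How it is judged:
By the outcome, as a careful person would: the job done as asked, in the order asked, and still so for the second after the job is handed in, with the robot touching nothing.
It also fails if it takes over 48 s, if anything falls off the work surface, if the arm or the gripper's body presses on something with over 40 N, if the wrist force passes 120 N, or if a joint passes its speed limit or range.

## Working session

There is one attempt and no reset: what is moved stays moved. The work goes in short steps, Python scripts to look and compute and a tool call to move; the robot and the scene stay as the last step left them, time stands still between calls to the robot, and variables do not carry over. Pictures are saved under pics/ and viewed, at most 10 in all, crops included, and the job is handed in when it is done.

Besides the shell and the picture viewer there is one more tool, called as name(argument=value, ...) on one line, values as JSON. carry_out: Moves the arm, as the interface text tells. Its arguments: {"type":"object","properties":{"deltas":{"type":"array"},"grip":{"type":"number"},"grip_force":{"type":"number"}},"required":["deltas"]}

```bash
mkdir -p pics
cat > h.py <<'E'
import numpy as np, cv2
from plant import ctrl
def look(n):
    p,d=ctrl.read_camera(n); return p,d
def world(n,d):
    m=ctrl.camera_model(n);K=np.array(m["intrinsics"]);T=np.linalg.inv(np.array(m["extrinsics"]))
    v,u=np.mgrid[:d.shape[0],:d.shape[1]]
    c=np.stack([(u-K[0,2])/K[0,0]*d,(v-K[1,2])/K[1,1]*d,d,np.ones_like(d)],-1)
    w=(c@T.T)[...,:3]; w[d==0]=np.nan; return w
def save(n,p): cv2.imwrite(f"pics/{n}.png",p[...,::-1])
E
python3 - <<'E'
from h import *
s=ctrl.get_state();print(s["time"],s["eef_pos"],s["tcp_rot"],s["opening"])
for n in("top","scene"):
    p,d=look(n);save(n+"1",p);np.savez(n+"1.npz",p=p,d=d);w=world(n,d)
    for q in("magazine_center","dock","nest","pin_top","oil_bottle","button_left_face","button_right_face"):
        for r in ctrl.find_in(n,q)[:2]:
            u,v=map(int,r["uv"]);print(n,q,round(r["score"],2),u,v,w[v,u].round(3))
E
```

```text
0.0 [ 0.29513288 -0.60631039  0.22994016] [ 9.74482133e-01  2.24461882e-01 -7.87278239e-05 -1.19600560e-03] 0.9989882079975239
top magazine_center 0.84 196 194 [0.56  0.162 0.031]
top magazine_center 0.21 245 137 [0.747 0.007 0.044]
top dock 0.65 211 197 [0.553 0.115 0.012]
top nest 0.78 327 203 [ 0.539 -0.264  0.013]
top pin_top 0.56 116 227 [0.45  0.414 0.025]
top oil_bottle 0.51 252 186 [ 0.587 -0.018  0.052]
top oil_bottle 0.48 115 228 [0.447 0.415 0.032]
top button_left_face 0.5 193 191 [0.565 0.166 0.078]
top button_right_face 0.59 304 142 [ 0.741 -0.188  0.012]
top button_right_face 0.5 208 191 [0.566 0.119 0.077]
scene magazine_center 0.74 314 203 [0.585 0.152 0.08 ]
scene magazine_center 0.24 266 194 [0.596 0.001 0.047]
scene dock 0.76 318 218 [0.587 0.17  0.033]
scene nest 0.73 210 165 [ 0.547 -0.261  0.013]
scene oil_bottle 0.68 265 193 [ 0.591 -0.006  0.043]
scene button_left_face 0.53 325 205 [0.562 0.176 0.067]
```

Run:
```python
import cv2
a=cv2.imread("pics/top1.png");cv2.imwrite("pics/top1b.png",cv2.resize(a[110:290,90:380],None,fx=2.7,fy=2.7,interpolation=3))
```

```text
(no output)
```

View pics/top1b.png

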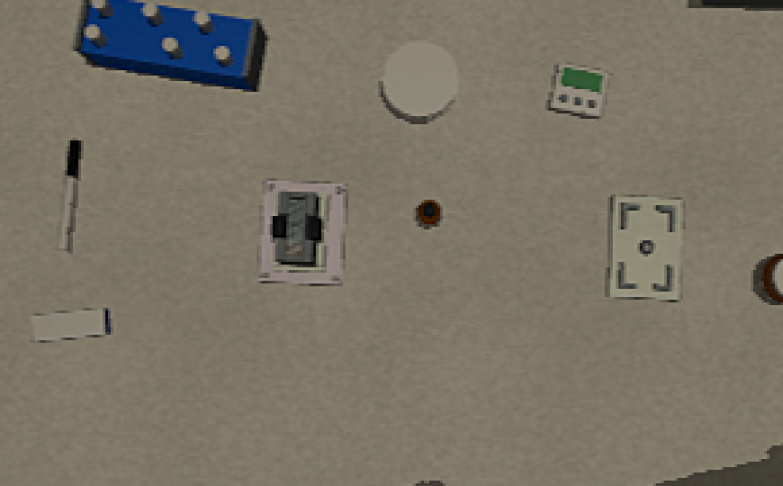

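View pics/scene1.png

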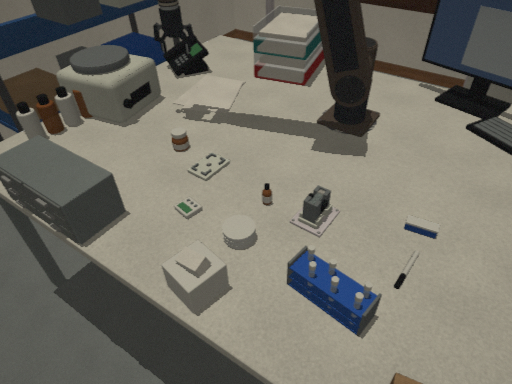

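The top view shows the magazine in its dock near full-image pixel (200,195) with the oil bottle at (248,189). The nest is at (329,202), almost axis-aligned. The scene view agrees: dock at (316,212), nest at (209,165). Next I fit outlines for the exact poses.

```bash
cat >> h.py <<'E'
def plane(n,uv,z):
    m=ctrl.camera_model(n);K=np.array(m["intrinsics"]);T=np.linalg.inv(np.array(m["extrinsics"]))
    uv=np.atleast_2d(uv).astype(float);r=np.c_[uv,np.ones(len(uv))]@np.linalg.inv(K).T@T[:3,:3].T
    c=T[:3,3];return c+r*((z-c[2])/r[:,2])[:,None]
def rect(n,mask,z):
    P=plane(n,np.argwhere(mask)[:,::-1],z)[:,:2]
    (c,wh,a)=cv2.minAreaRect((P*1000).astype(np.float32))
    return np.round(c,1),np.round(wh,1),round(a,1),P.mean(0).round(4),len(P)
E
python3 - <<'E'
from h import *
for n in("top","scene"):
    f=np.load(n+"1.npz");p=f["p"];d=f["d"];w=world(n,d)
    print(n,"cam",np.linalg.inv(np.array(ctrl.camera_model(n)["extrinsics"]))[:3,3].round(3))
    z=w[...,2]
    near=lambda c,r:(np.hypot(w[...,0]-c[0],w[...,1]-c[1])<r)
    b=near((.56,.15),.25)&(z<.003);print("bench z",np.nanmedian(z[b]),np.nanstd(z[b]))
    D=near((.56,.14),.1)&(z>.004);print("dock",rect(n,D,.008))
    N=near((.54,-.264),.1)&(z>.006);print("nest",rect(n,N,.012))
    M=near((.56,.14),.1)&(z>.081)&(z<.095);print("mag top",rect(n,M,.086),np.nanmedian(z[M]))
    B=near((.56,.14),.1)&(z>.06)&(z<.081);print("btn top",rect(n,B,.074),np.nanmedian(z[B]))
    O=near((.59,-.01),.05)&(z>.01);print("bottle",np.nanmean(w[O],0))
    R=near((.54,-.264),.1)&(z>.0165);print("rim",rect(n,R,.019))
    print("pin",near((.54,-.264),.02).sum())
    # colour dump
E
```

```text
top cam [ 0.43  -0.013  1.449]
bench z -0.0003868466558545336 0.002356536270262327
dock (array([555.2, 137.7]), array([194.1, 189.2]), 87.4, array([0.5576, 0.1431]), 1322)
nest (array([ 540.4, -264.9]), array([179.6, 192.2]), 69.1, array([ 0.5447, -0.2706]), 1094)
mag top (array([556.8, 145.5]), array([41.1, 79.6]), 88.2, array([0.557 , 0.1453]), 186) 0.08596281829203878
btn top (array([556.3, 143.9]), array([81.8, 56.1]), 1.5, array([0.5565, 0.1425]), 208) 0.07457068888845986
bottle [ 0.57839075 -0.00858898  0.0519107 ]
rim (array([ 546. , -269.5]), array([ 84.7, 118.3]), 89.7, array([ 0.5454, -0.2703]), 224)
pin 116
scene cam [1.282 0.464 0.799]
bench z 7.3596489748029015e-06 0.03604909962721383
dock (array([532.3, 134.9]), array([212.5, 144.8]), 27.8, array([0.5427, 0.1432]), 1370)
nest (array([ 548.8, -265.2]), array([ 90.9, 128.3]), 87.3, array([ 0.5504, -0.2647]), 604)
mag top (array([561.1, 149.1]), array([43.8, 86.9]), 88.7, array([0.5619, 0.1492]), 244) 0.08462873837455404
btn top (array([562.4, 150.7]), array([61.7, 96.7]), 86.4, array([0.5685, 0.1547]), 242) 0.0732193297936693
bottle [ 0.58876181 -0.00132273  0.04114009]
rim (array([ 547.3, -267.3]), array([ 67.9, 104.7]), 87.9, array([ 0.5485, -0.2645]), 87)
pin 69
```

Run:
```python
from h import *
f=np.load("top1.npz");p=f["p"].astype(int);S=4
def fit(u0,u1,v0,v1,z,name,fn):
    c=cv2.resize(p[v0:v1,u0:u1].astype(np.float32),None,fx=S,fy=S,interpolation=cv2.INTER_CUBIC)
    m=fn(c).astype(np.uint8); m=cv2.morphologyEx(m,cv2.MORPH_CLOSE,np.ones((25,25)))
    k,l,st,ce=cv2.connectedComponentsWithStats(m);i=1+st[1:,4].argmax();m=l==i
    vu=np.argwhere(m);uv=np.c_[u0+(vu[:,1]+.5)/S-.5,v0+(vu[:,0]+.5)/S-.5]
    P=(plane("top",uv,z)[:,:2]*1000).astype(np.float32);print(name,cv2.minAreaRect(P),P.mean(0))
g=lambda c:c.mean(-1)
def thr(c):
    bg=np.median(np.r_[g(c)[:6].ravel(),g(c)[-6:].ravel()]);mx=np.percentile(g(c),80);print(bg,mx);return g(c)>(bg+mx)/2
fit(310,348,176,228,.012,"nest",thr)
fit(180,224,170,222,.008,"dock",thr)
def blk(c): return g(c)<45
c=p[190:200,180:224].mean(-1).astype(int);print(c[3:6])
n=p[185:222,320:340].mean(-1).astype(int)[14:21];print(n)
for q in ("pin_top","nest"):print(q,plane("top",[[329.2,201.6]],.017))
f=np.load("scene1.npz")
```

```text
115.14406 134.10262
nest ((540.868408203125, -268.3204040527344), (134.12770080566406, 95.89710235595703), 2.141273260116577) [ 545.4877  -268.87247]
115.870605 127.879875
dock ((546.6268310546875, 146.355712890625), (148.0740966796875, 143.27294921875), 1.3419321775436401) [542.9748  129.76442]
[[117 115 115 118 119 119 106 118 142 128  82   5  15  23  15   0  56  71
   49  55  64  83  80  29  20  13  19  18   1  70 113 126 138 136 135 134
  135 129 116 118 122 121 116 115]
 [118 117 120 120 119 116 109 119 143 128  76   3  15  23  16   1  58  77
   80  95  82  73  66  29  23  16  19  19   3  69 110 127 138 136 135 133
  133 125 113 118 120 118 114 117]
 [118 119 120 118 116 113 105 118 143 128  77   8  16  21  15   1  69  85
   79  87  77  79  65  28  22  18  17  19   1 103 137 123 137 136 134 133
  131 121 114 114 116 118 118 116]]
[[133 133 133 132 132 135 143 114  42  39  39 100 139 133 131 132 133 133
  131 131]
 [133 134 134 132 133 140 110  35  59  82  53  58 115 136 132 131 132 131
  131 130]
 [132 134 134 133 134 140 107  19  78 119  95  73 114 138 134 134 133 131
  131 132]
 [132 134 134 133 133 137 109  35  63 101  82  81 127 137 134 134 135 133
  132 133]
 [134 135 134 135 132 136 130  87  35  35  34  95 139 135 134 135 135 133
  130 130]
 [133 134 134 134 133 134 137 143 109  82 129 140 134 132 133 135 134 135
  132 131]
 [134 135 134 135 135 134 135 138 140 140 140 137 132 132 134 133 133 135
  133 134]]
pin_top [[ 0.54365608 -0.27041458  0.017     ]]
nest [[ 0.54365608 -0.27041458  0.017     ]]
```

carry_out(deltas=[0.04,-0.04,0,0,0,0.1,0.08,-0.08,0,0,0,0.2,0.12,-0.12,0,0,0,0.3,0.16,-0.16,0,0,0,0.4,0.2,-0.2,0,0,0,0.487], grip=100)

```text
time: 1.42
eef_pos: [0.3881, -0.3379, 0.2316]
tcp_rot: [1.0, -0.019, 0.0, 0.0]
contact_force: [0.2, 0.3, -0.1]
opening: 1.001
finger_force: 0.0
```

```bash
cat >> h.py <<'E'
from scipy.spatial.transform import Rotation as R
def todo(x,y,z,yaw):
    s=ctrl.get_state();r=R.from_quat(s["tcp_rot"]);p=np.array(s["eef_pos"])
    a=np.radians(yaw);t=R.from_matrix(np.array([[np.cos(a),np.sin(a),0],[np.sin(a),-np.cos(a),0],[0,0,-1]]))
    print("t",round(s["time"],2),"pos",p.round(4),"yaw",np.degrees(np.arctan2(*r.as_matrix()[[1,0],0])).round(2),"open",round(s["opening"],3),"F",np.round(s["contact_force"],1),"ff",np.round(s["finger_force"],1))
    print("delta",r.inv().apply(np.array([x,y,z])-p).round(4),(r.inv()*t).as_rotvec().round(4))
E
python3 -c "
from h import *
todo(.558,.1465,.2,-2)"
```

```text
t 1.43 pos [ 0.3881 -0.3379  0.2316] yaw -2.15 open 1.001 F [ 0.2  0.3 -0.1] ff 0.0
delta [ 0.1516 -0.4905  0.0315] [ 0.0004 -0.0006 -0.0026]
```

carry_out(deltas=[0.015,-0.05,0,0,0,0,0.033,-0.107,0,0,0,0,0.051,-0.165,0,0,0,0,0.069,-0.223,0,0,0,0,0.087,-0.28,0,0,0,0])

```text
time: 2.05
eef_pos: [0.4847, -0.0609, 0.2319]
tcp_rot: [1.0, -0.017, 0.001, 0.0]
contact_force: [0.5, -0.9, -0.6]
opening: 1.001
finger_force: 0.0
```

carry_out(deltas=[0.016,-0.055,0.005,0,0,0,0.033,-0.108,0.01,0,0,0,0.05,-0.16,0.02,0,0,0,0.062,-0.2,0.03,0,0,0,0.065,-0.21,0.03,0,0,0])

```text
time: 2.68
eef_pos: [0.556, 0.1469, 0.2003]
tcp_rot: [1.0, -0.016, -0.001, 0.0]
contact_force: [0.3, 0.3, 0.4]
opening: 0.996
finger_force: 0.0
```

Run:
```python
from h import *
todo(.558,.1465,.2,-2)
p,d=look("top");save("top2",p);np.savez("top2.npz",p=p,d=d)
p,d=look("scene");np.savez("scene2.npz",p=p,d=d)
save("scene2",cv2.resize(p[90:250,230:410],None,fx=3.7,fy=3.7,interpolation=3))
```

```text
t 2.67 pos [0.556  0.1469 0.2003] yaw -1.78 open 0.996 F [0.3 0.3 0.4] ff 0.0
delta [0.002  0.0004 0.0003] [0.0002 0.002  0.0038]
```

View pics/scene2.png

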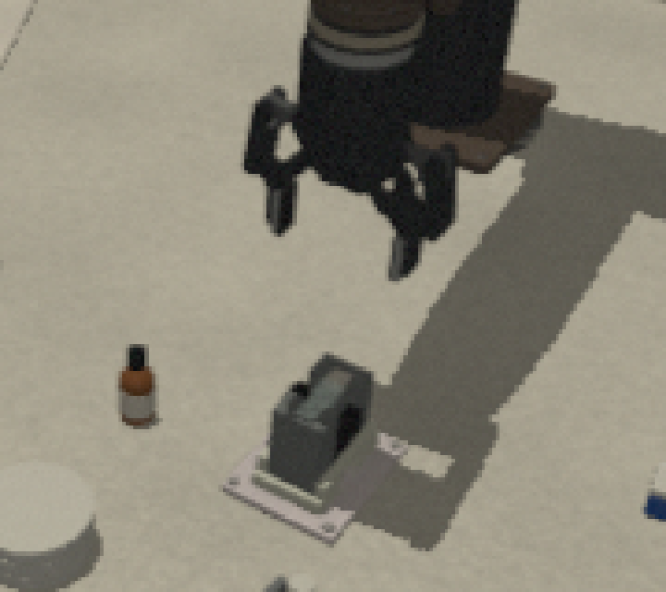

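The scene crop shows the open fingers, tips at crop (278,228) and (402,272), straddling the magazine below at (320,420). I descend from here.

carry_out(deltas=[0.002,0,0.04,0,0,0.004,0.002,0,0.08,0,0,0.004,0.002,0,0.12,0,0,0.004,0.002,0,0.15,0,0,0.004,0.002,0,0.158,0,0,0.004])

```text
time: 3.4
eef_pos: [0.5569, 0.1432, 0.0417]
tcp_rot: [1.0, -0.02, -0.002, 0.0]
contact_force: [-0.0, 0.1, 1.4]
opening: 1.003
finger_force: 0.0
```

Run:
```python
from h import *
todo(.558,.1465,.042,-2)
p,d=look("top")
p2,d2=look("scene")
a=cv2.resize(p[165:225,170:235],(560,517),interpolation=3);b=cv2.resize(p2[150:240,275:365],(517,517),interpolation=3)
m=np.hstack([a,b]);save("g1",cv2.resize(m,(800,384),interpolation=cv2.INTER_AREA))
```

```text
t 3.4 pos [0.5569 0.1432 0.0417] yaw -2.29 open 1.003 F [-0.   0.1  1.4] ff 0.0
delta [ 0.0009 -0.0033 -0.0003] [ 0.0007  0.0037 -0.0051]
```

View pics/g1.png

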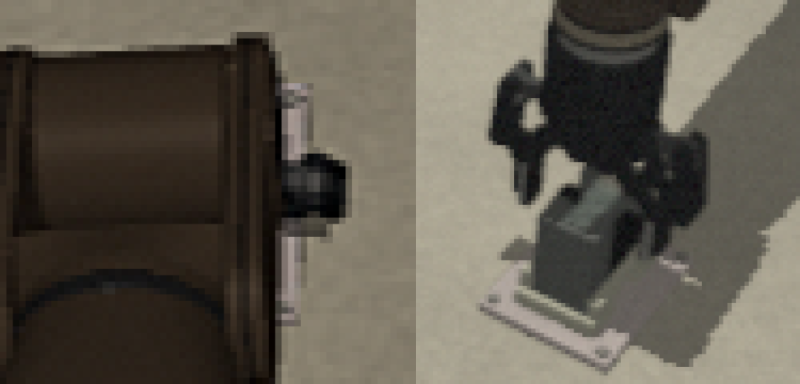

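carry_out(deltas=[0.001,-0.003,0,0,0.002,-0.004,0.001,-0.003,0,0,0.002,-0.004,0.001,-0.003,0,0,0.002,-0.004], grip=64, grip_force=20)

```text
time: 3.88
eef_pos: [0.561, 0.148, 0.0456]
tcp_rot: [1.0, -0.017, 0.003, -0.0]
contact_force: [-0.6, -0.3, 5.8]
opening: 0.643
finger_force: 4.5
```

Run:
```python
from h import *
for i in range(3):
    todo(.558,.1465,.042,-2); look("scene")
```

```text
t 3.88 pos [0.561  0.148  0.0456] yaw -1.93 open 0.643 F [-0.6 -0.3  5.8] ff 4.5
delta [-0.003   0.0016  0.0035] [-0.0002 -0.0056  0.0013]
t 3.92 pos [0.561  0.148  0.0456] yaw -1.93 open 0.641 F [-0.8  0.   6.2] ff 4.5
delta [-0.003   0.0016  0.0035] [-0.0002 -0.0056  0.0012]
t 3.98 pos [0.561  0.148  0.0456] yaw -1.93 open 0.642 F [-0.8  0.7  5.6] ff 4.5
delta [-0.003   0.0016  0.0036] [-0.0002 -0.0056  0.0012]
```

Force in y is balanced, so the grasp is well centred. I squeeze fully.

carry_out(deltas=[0,0,0,0,0,0,0,0,0,0,0,0,0,0,0,0,0,0,0,0,0,0,0,0], grip=40, grip_force=30)

```text
time: 4.53
eef_pos: [0.5613, 0.1478, 0.0468]
tcp_rot: [1.0, -0.017, 0.003, 0.0]
contact_force: [-3.0, -1.8, 11.4]
opening: 0.523
finger_force: 31.2
```

Run:
```python
from h import *
todo(.558,.1465,.042,-2)
```

```text
t 4.53 pos [0.5613 0.1478 0.0468] yaw -1.92 open 0.523 F [-3.  -1.8 11.4] ff 31.2
delta [-0.0033  0.0014  0.0048] [ 0.0003 -0.0056  0.0014]
```

carry_out(deltas=[0,0,-0.002,0,0,0,0,0,-0.005,0,0,0,0,0,-0.008,0,0,0,0,0,-0.011,0,0,0,0,0,-0.014,0,0,0])

```text
time: 5.15
eef_pos: [0.5593, 0.1478, 0.0571]
tcp_rot: [1.0, -0.017, 0.001, 0.0]
contact_force: [2.7, -0.2, -5.4]
opening: 0.525
finger_force: 31.4
```

Run:
```python
from h import *
todo(.558,.1465,.042,-2)
p,d=look("scene");save("l1",cv2.resize(p[140:240,270:370],(600,600),interpolation=3))
```

```text
t 5.15 pos [0.5593 0.1478 0.0571] yaw -1.96 open 0.525 F [ 2.7 -0.2 -5.4] ff 31.4
delta [-0.0013  0.0013  0.0151] [ 0.0001 -0.0017  0.0007]
```

View pics/l1.png

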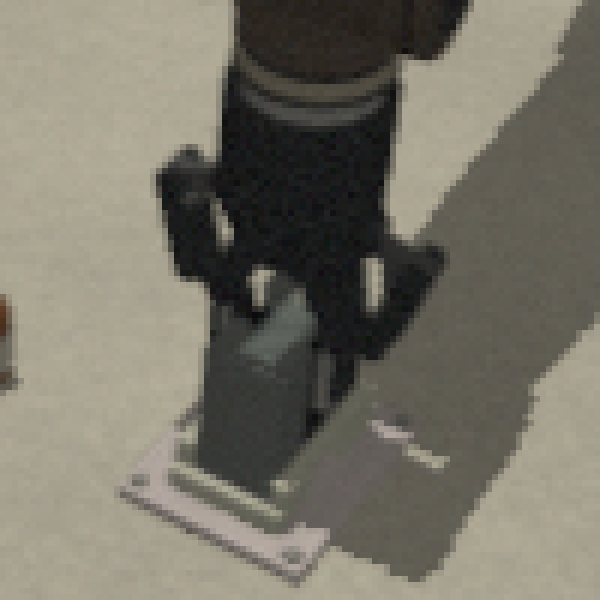

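The magazine is rising out of the dock: its near face at crop (250,400) now sits higher against the wall at (225,495). I keep lifting straight up.

carry_out(deltas=[0,0,-0.006,0,0,0,0,0,-0.012,0,0,0,0,0,-0.02,0,0,0,0,0,-0.028,0,0,0,0,0,-0.036,0,0,0])

```text
time: 5.82
eef_pos: [0.5593, 0.1478, 0.094]
tcp_rot: [1.0, -0.017, 0.001, 0.0]
contact_force: [-0.9, 0.1, -3.1]
opening: 0.525
finger_force: 31.9
```

```bash
python3 -c "
from h import *
todo(.5465,-.2685,.165,-2)"
```

```text
t 5.83 pos [0.5593 0.1478 0.094 ] yaw -1.96 open 0.525 F [-0.9  0.1 -3.1] ff 31.9
delta [ 0.0016  0.4165 -0.071 ] [-0.     -0.002   0.0007]
```

Free of the dock, with 3.1 N carried. I raise it and carry it over.

carry_out(deltas=[0,0,-0.015,0,0,0,0,0,-0.032,0,0,0,0,0,-0.05,0,0,0,0,0.006,-0.065,0,0,0,0,0.02,-0.071,0,0,0])

```text
time: 6.45
eef_pos: [0.5592, 0.1275, 0.1662]
tcp_rot: [1.0, -0.017, 0.002, 0.0]
contact_force: [-0.2, 0.5, -3.2]
opening: 0.519
finger_force: 31.9
```

carry_out(deltas=[0,0.025,0,0,0,0,0,0.06,0,0,0,0,0,0.1,0,0,0,0,0,0.14,0,0,0,0,0.001,0.18,0,0,0,0])

```text
time: 7.08
eef_pos: [0.5525, -0.0542, 0.164]
tcp_rot: [1.0, -0.017, 0.0, 0.0]
contact_force: [0.2, 0.9, -3.5]
opening: 0.523
finger_force: 31.9
```

carry_out(deltas=[0,0.04,0,0,0,0,0.001,0.08,0,0,0,0,0.001,0.12,0,0,0,0,0.001,0.15,0,0,0,0,0.001,0.175,0,0,0,0])

```text
time: 7.7
eef_pos: [0.5473, -0.2291, 0.1639]
tcp_rot: [1.0, -0.018, 0.0, -0.0]
contact_force: [0.2, -0.3, -2.9]
opening: 0.521
finger_force: 31.9
```

```bash
python3 -c "
from h import *
todo(.5465,-.2685,.165,-2)"
```

```text
t 7.7 pos [ 0.5473 -0.2291  0.1639] yaw -2.05 open 0.521 F [ 0.2 -0.3 -2.9] ff 31.9
delta [ 0.0006  0.0394 -0.0011] [-0.0003 -0.0008 -0.0009]
```

carry_out(deltas=[0,0.015,0,0,0,0,0.001,0.03,0.015,0,0,0,0.001,0.039,0.04,0,0,0,0.001,0.039,0.07,0,0,0,0.001,0.039,0.09,0,0,0])

```text
time: 8.32
eef_pos: [0.547, -0.2652, 0.0714]
tcp_rot: [1.0, -0.017, -0.001, -0.001]
contact_force: [-0.2, 0.2, -3.6]
opening: 0.522
finger_force: 31.9
```

Run:
```python
from h import *
todo(.5465,-.2685,.051,-2)
p,d=look("scene");np.savez("s3.npz",p=p,d=d);q,e=look("top");np.savez("t3.npz",p=q,d=e)
save("n1",np.hstack([cv2.resize(p[105:200,165:260],(500,500),interpolation=3),cv2.resize(q[175:235,310:350],(300,450),interpolation=3)[:500] if 0 else cv2.resize(q[175:235,300:336],(300,500),interpolation=3)]))
```

```text
t 8.32 pos [ 0.547  -0.2652  0.0714] yaw -1.94 open 0.522 F [-0.2  0.2 -3.6] ff 31.9
delta [-0.0004  0.0034  0.0204] [-0.0022  0.0012  0.001 ]
```

View pics/n1.png

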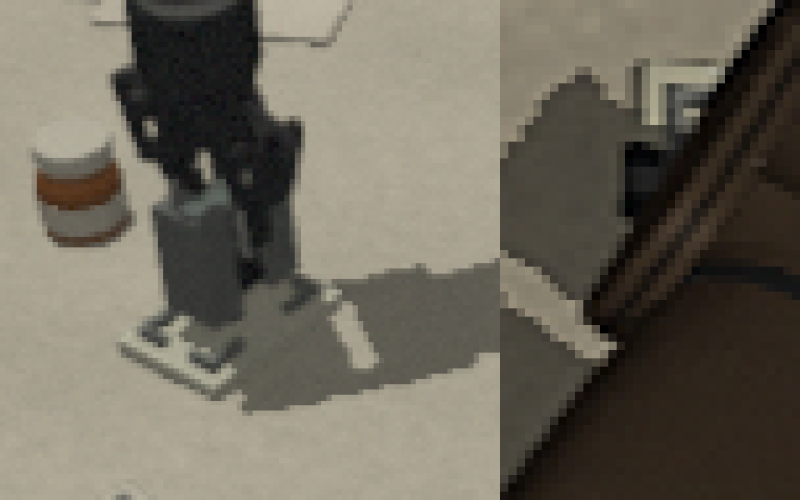

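The magazine hangs upright over the nest. Its near-face bottom corners are at crop (167,310) and (243,322), and the near rims at (155,330) and (215,355). I put numbers on both with the scene camera.

Run:
```python
from h import *
px=lambda a:np.array([[165+x/5.263-.4,105+y/5.263-.4] for x,y in a])
print("mag bottom corners",plane("scene",px([(167,310),(243,322)]),.0326).round(4))
print("mag top corners",plane("scene",px([(155,207),(237,219)]),.1106).round(4))
print("plate corners",plane("scene",px([(120,338),(220,386)]),.012).round(4))
f=np.load("s3.npz");w=world("scene",f["d"])
for v in (145,150,155,160):
    print(v,[tuple((w[v,u]*1000).round(0).astype(int)) for u in range(193,216,2)])
# clean nest edges from first scene picture
f=np.load("scene1.npz");p=f["p"];g=p.astype(float).mean(-1)
save("nest0",cv2.resize(p[145:187,180:240],(800,560),interpolation=3))
```

```text
mag bottom corners [[ 0.5845 -0.2864  0.0326]
 [ 0.5677 -0.2377  0.0326]]
mag top corners [[ 0.5819 -0.2849  0.1106]
 [ 0.5644 -0.2345  0.1106]]
plate corners [[ 0.6044 -0.3124  0.012 ]
 [ 0.6062 -0.2269  0.012 ]]
145 [(np.int64(475), np.int64(-406), np.int64(-2)), (np.int64(583), np.int64(-280), np.int64(109)), (np.int64(584), np.int64(-270), np.int64(114)), (np.int64(577), np.int64(-268), np.int64(110)), (np.int64(569), np.int64(-267), np.int64(106)), (np.int64(565), np.int64(-262), np.int64(105)), (np.int64(568), np.int64(-250), np.int64(112)), (np.int64(563), np.int64(-247), np.int64(110)), (np.int64(555), np.int64(-245), np.int64(106)), (np.int64(554), np.int64(-238), np.int64(108)), (np.int64(553), np.int64(-230), np.int64(110)), (np.int64(562), np.int64(-213), np.int64(122))]
150 [(np.int64(501), np.int64(-382), np.int64(0)), (np.int64(585), np.int64(-282), np.int64(90)), (np.int64(585), np.int64(-273), np.int64(93)), (np.int64(585), np.int64(-263), np.int64(97)), (np.int64(582), np.int64(-258), np.int64(97)), (np.int64(582), np.int64(-248), np.int64(101)), (np.int64(574), np.
[... 696 characters left out ...]
64(548), np.int64(-250), np.int64(60)), (np.int64(538), np.int64(-250), np.int64(53)), (np.int64(527), np.int64(-252), np.int64(46))]
160 [(np.int64(546), np.int64(-342), np.int64(0)), (np.int64(544), np.int64(-334), np.int64(2)), (np.int64(582), np.int64(-283), np.int64(47)), (np.int64(582), np.int64(-273), np.int64(51)), (np.int64(583), np.int64(-263), np.int64(56)), (np.int64(585), np.int64(-252), np.int64(61)), (np.int64(584), np.int64(-244), np.int64(64)), (np.int64(576), np.int64(-243), np.int64(60)), (np.int64(563), np.int64(-246), np.int64(50)), (np.int64(555), np.int64(-245), np.int64(46)), (np.int64(522), np.int64(-269), np.int64(15)), (np.int64(516), np.int64(-264), np.int64(13))]
```

View pics/nest0.png

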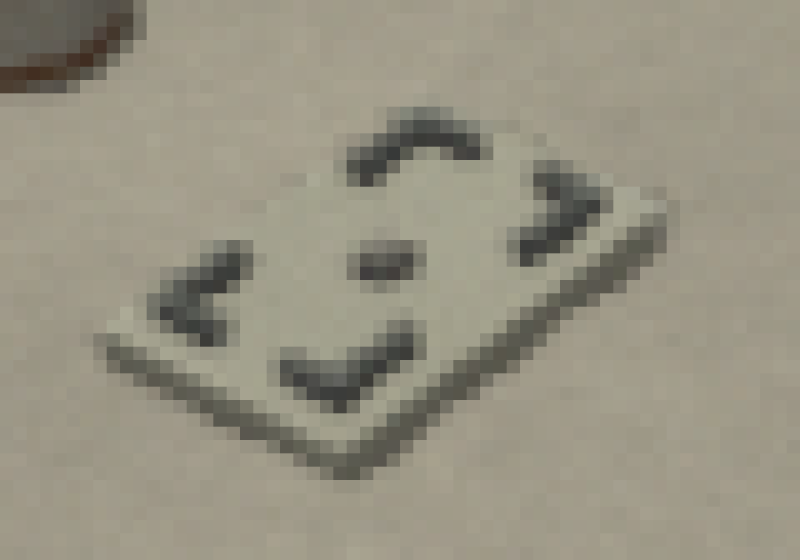

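The clean nest picture shows the plate's top corners at crop (100,338), (345,452) and (668,205), and the pin at (388,258). I turn these into the same frame as the magazine.

Run:
```python
from h import *
px=lambda a:np.array([[180+x/13.333-.46,145+y/13.333-.46] for x,y in a])
c=plane("scene",px([(100,338),(345,452),(668,205)]),.012)[:,:2]
print(c.round(4),"diag centre",((c[0]+c[2])/2).round(4),"len",np.linalg.norm(c[0]-c[1]),np.linalg.norm(c[2]-c[1]))
e=c[1]-c[2];f=c[1]-c[0];print("yaw",np.degrees(np.arctan2(e[1],e[0])),np.degrees(np.arctan2(f[1],f[0]))-90)
print("pin",plane("scene",px([(388,258)]),.015))
print("rim outer corners L,F,R,B",plane("scene",px([(150,300),(340,400),(612,190),(425,112)]),.018).round(4))
todo(.5485,-.2685,.0714,-2)
```

```text
[[ 0.6094 -0.3094]
 [ 0.6099 -0.228 ]
 [ 0.4873 -0.2227]] diag centre [ 0.5484 -0.2661] len 0.081446039860849 0.12266837539691307
yaw -2.4432480590174572 -0.3342759520862444
pin [[ 0.54713899 -0.26670264  0.015     ]]
rim outer corners L,F,R,B [[ 0.5961 -0.3034  0.018 ]
 [ 0.6004 -0.2368  0.018 ]
 [ 0.4962 -0.2337  0.018 ]
 [ 0.4961 -0.2965  0.018 ]]
t 8.43 pos [ 0.546  -0.2643  0.0704] yaw -1.94 open 0.523 F [ 0.1  1.  -3.8] ff 31.9
delta [ 0.0026  0.0041 -0.0011] [-0.0041  0.0042  0.0011]
```

carry_out(deltas=[0.0025,0.0035,0,-0.004,0.004,0,0.0025,0.0035,0,-0.004,0.004,0,0.0025,0.0035,0.003,-0.004,0.004,0,0.0025,0.0035,0.005,-0.004,0.004,0,0.0025,0.0035,0.005,-0.004,0.004,0])

```text
time: 9.05
eef_pos: [0.5505, -0.2695, 0.0692]
tcp_rot: [1.0, -0.017, 0.003, 0.002]
contact_force: [0.3, -0.5, -3.4]
opening: 0.52
finger_force: 31.9
```

Run:
```python
from h import *
todo(.5485,-.2677,.051,-2)
p,d=look("scene");np.savez("s4.npz",p=p,d=d)
save("n2",cv2.resize(p[125:187,180:240],(580,600),interpolation=3))
```

```text
t 9.05 pos [ 0.5505 -0.2695  0.0692] yaw -1.95 open 0.52 F [ 0.3 -0.5 -3.4] ff 31.9
delta [-0.0021 -0.0018  0.0182] [ 0.0038 -0.0057  0.0008]
```

View pics/n2.png

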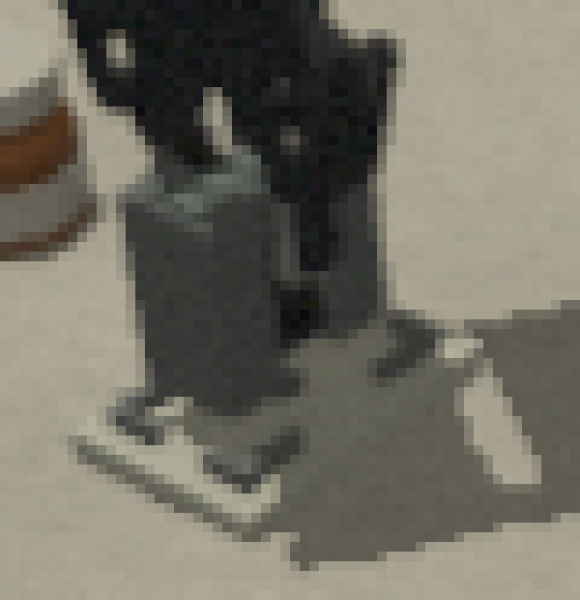

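The magazine now sits over the space inside the near rims. Its bottom corners are at crop (150,395) and (278,410), with the rims at (130,415) and (250,465). I undo the small tilt, trim the position and lower.

carry_out(deltas=[-0.001,-0.001,0.002,0.004,-0.005,0,-0.001,-0.001,0.004,0.004,-0.005,0,-0.001,-0.001,0.006,0.004,-0.005,0,-0.001,-0.001,0.006,0.004,-0.005,0,-0.001,-0.001,0.006,0.004,-0.005,0])

```text
time: 9.72
eef_pos: [0.5497, -0.2687, 0.0633]
tcp_rot: [1.0, -0.017, 0.001, 0.0]
contact_force: [0.1, 1.0, -3.2]
opening: 0.523
finger_force: 31.9
```

Run:
```python
from h import *
todo(.5485,-.2677,.051,-2)
p,d=look("scene");np.savez("s5.npz",p=p,d=d);w=world("scene",d)
F=(w[...,0]>.57)&(w[...,0]<.6)&(w[...,1]>-.3)&(w[...,1]<-.235)&(w[...,2]>.03)&(w[...,2]<.08)
q=w[F];n=np.linalg.lstsq(np.c_[q[:,1],np.ones(len(q))],q[:,0],rcond=None)[0];r=q[:,0]-q[:,1:2].dot(n[:1])-n[1]
k=abs(r)<.006
n=np.linalg.lstsq(np.c_[q[k,1],np.ones(k.sum())],q[k,0],rcond=None)[0]
print("face x at y=-.267",n[0]*-.267+n[1],"slope",n[0],"y range",np.percentile(q[k,1],[2,98]),"zmin",q[k,2].min(),k.sum())
todo(.5485,-.2677,.051,-2)
```

```text
t 9.72 pos [ 0.5497 -0.2687  0.0633] yaw -1.96 open 0.523 F [ 0.1  1.  -3.2] ff 31.9
delta [-0.0012 -0.0009  0.0123] [ 0.     -0.001   0.0007]
face x at y=-.267 0.5844717215651124 slope -0.0890156101139801 y range [-0.28958582 -0.24649937] zmin 0.03036253252378085 135
t 9.78 pos [ 0.5498 -0.2687  0.0634] yaw -1.96 open 0.523 F [ 0.8 -0.6 -3.5] ff 31.9
delta [-0.0013 -0.0009  0.0124] [ 0.0001 -0.0011  0.0007]
```

Run:
```python
from h import *
px=lambda a:np.array([[180+x/9.667-.45,125+y/9.677-.45] for x,y in a])
print("n2 bottom",plane("scene",px([(150,393),(275,412)]),.0304).round(4))
print("n2 top",plane("scene",px([(122,205)]),.1084).round(4))
# edges in s5: front-left vertical edge, gradient per row
f=np.load("s5.npz");g=f["p"].astype(float).mean(-1);
for v in (150,155,160,163,166,168,170): print(v,g[v,190:214].astype(int))
m=ctrl.camera_model("scene");K=np.array(m["intrinsics"]);E=np.array(m["extrinsics"])
yaw=np.radians(-2);Rz=np.array([[np.cos(yaw),-np.sin(yaw)],[np.sin(yaw),np.cos(yaw)]])
def proj(c,z,a,b):
    P=np.r_[np.array(c)+Rz@[a,b],z,1];q=K@(E@P)[:3];return (q[:2]/q[2]).round(2)
for c in ((.5445,-.2666),(.5475,-.2668)):
    print(c,"bottom FL",proj(c,.0246,.04,-.021),"bottom FR",proj(c,.0246,.04,.021),"top FL",proj(c,.1026,.04,-.021))
```

```text
n2 bottom [[ 0.5916 -0.286   0.0304]
 [ 0.5762 -0.2428  0.0304]]
n2 top [[ 0.5905 -0.2856  0.1084]]
150 [159 159 145  95  55  55  52  55  59  55  60  61  51  50  54  55  55  48
  48  67  60  22  26  22]
155 [165 166 163 146  89  55  54  57  55  55  54  56  55  51  53  52  53  51
  45  43  62  63  53  47]
160 [165 165 166 165 143  69  55  55  52  54  56  54  54  53  54  52  55  52
  48  40  14  15  22  42]
163 [162 160 163 164 150 105  55  53  55  55  56  54  53  56  53  53  51  52
  51  50  53  80  93  95]
166 [162 149 123  97  74  60  58  74  71  53  54  54  53  54  51  52  54  53
  58  74  88  91  94  93]
168 [154 117  67  74  88 104 116 106 106  91  86  71  56  53  53  52  60  77
  92  88  87  92  90  93]
170 [169 165 156 146 109  62  94 144 160 155 140  91  93  90  89  89  90  89
  71  59  58  76  91  91]
(0.5445, -0.2666) bottom FL [196.2  165.02] bottom FR [205.45 169.49] top FL [193.04 145.88]
(0.5475, -0.2668) bottom FL [195.56 165.46] bottom FR [204.81 169.95] top FL [192.37 146.31]
```

The image edges fit the magazine at (0.5475,-0.267), which is the nest centre within about 1 mm. I lower it slowly.

carry_out(deltas=[-0.0005,-0.0005,0.003,0,0,0,-0.0005,-0.0005,0.005,0,0,0,-0.0005,-0.0005,0.007,0,0,0,-0.0005,-0.0005,0.009,0,0,0,-0.0005,-0.0005,0.01,0,0,0])

```text
time: 10.4
eef_pos: [0.5492, -0.2681, 0.0532]
tcp_rot: [1.0, -0.017, 0.0, -0.0]
contact_force: [-0.9, 0.7, -3.2]
opening: 0.523
finger_force: 32.0
```

```bash
python3 -c "
from h import *
todo(.5485,-.2677,.051,-2)"
```

```text
t 10.4 pos [ 0.5492 -0.2681  0.0532] yaw -1.96 open 0.523 F [-0.9  0.7 -3.2] ff 32.0
delta [-0.0007 -0.0003  0.0022] [-0.0002 -0.0008  0.0007]
```

carry_out(deltas=[0,0,0.001,0,0,0,0,0,0.002,0,0,0,0,0,0.003,0,0,0,0,0,0.003,0,0,0])

```text
time: 10.9
eef_pos: [0.5492, -0.2682, 0.0511]
tcp_rot: [1.0, -0.017, 0.0, -0.0]
contact_force: [-3.1, 2.1, 3.7]
opening: 0.52
finger_force: 33.3
```

carry_out(deltas=[0,0,0.001,0,0,0,0,0,0.002,0,0,0,0,0,0.002,0,0,0])

```text
time: 11.28
eef_pos: [0.5492, -0.2682, 0.0509]
tcp_rot: [1.0, -0.017, -0.0, -0.0]
contact_force: [-8.2, 3.9, 12.4]
opening: 0.526
finger_force: 35.2
```

It sits on the floor: TCP at 0.051, as predicted, with 12 N upward. I ease the press, then let go.

carry_out(deltas=[0,0,-0.001,0,0,0,0,0,-0.002,0,0,0,0,0,-0.002,0,0,0])

```text
time: 11.65
eef_pos: [0.5492, -0.2682, 0.051]
tcp_rot: [1.0, -0.017, 0.0, -0.0]
contact_force: [-4.8, 2.2, 6.1]
opening: 0.523
finger_force: 33.8
```

carry_out(deltas=[0,0,0,0,0,0,0,0,0,0,0,0,0,0,0,0,0,0,0,0,0,0,0,0], grip=72, grip_force=20)

```text
time: 12.15
eef_pos: [0.5495, -0.2683, 0.0504]
tcp_rot: [1.0, -0.017, 0.001, 0.0]
contact_force: [-0.0, 1.0, 0.2]
opening: 0.72
finger_force: 0.0
```

carry_out(deltas=[0,0,0,0,0,0,0,0,0,0,0,0,0,0,0,0,0,0,0,0,0,0,0,0,0,0,0,0,0,0], grip=100)

```text
time: 12.78
eef_pos: [0.5492, -0.2681, 0.0503]
tcp_rot: [1.0, -0.017, 0.001, 0.0]
contact_force: [-0.0, 0.2, 0.5]
opening: 1.004
finger_force: 0.0
```

Run:
```python
from h import *
todo(.5485,-.2677,.051,-2)
p,d=look("scene")
save("n3",cv2.resize(p[115:187,175:250],(625,600),interpolation=3))
```

```text
t 12.78 pos [ 0.5492 -0.2681  0.0503] yaw -1.96 open 1.004 F [-0.   0.2  0.5] ff 0.0
delta [-0.0007 -0.0004 -0.0007] [ 0.     -0.001   0.0007]
```

View pics/n3.png

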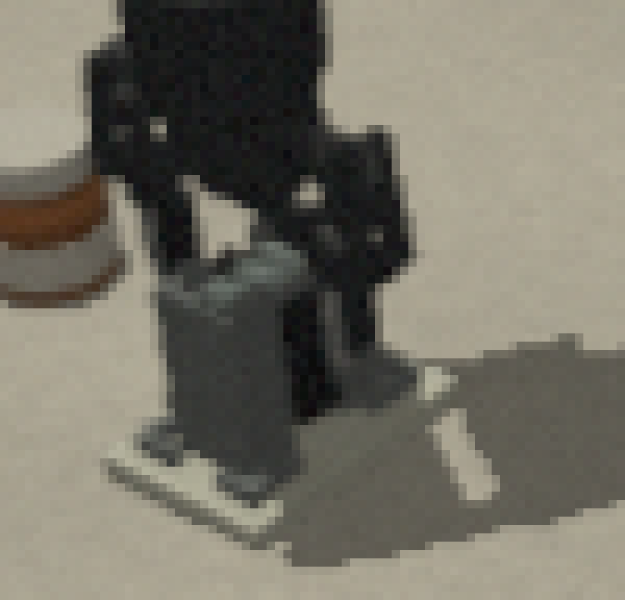

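The magazine stands upright behind the near rims at crop (160,442) and (248,482), and the fingers are open and clear. I withdraw straight up and check.

carry_out(deltas=[0,0,-0.02,0,0,0,0,0,-0.05,0,0,0,0,0,-0.09,0,0,0,0,0,-0.13,0,0,0,0,0,-0.17,0,0,0])

```text
time: 13.45
eef_pos: [0.5492, -0.2682, 0.2235]
tcp_rot: [1.0, -0.017, 0.001, 0.001]
contact_force: [0.2, -0.4, -0.5]
opening: 0.999
finger_force: 0.0
```

carry_out(deltas=[0,-0.05,0,0,0,0,0,-0.1,0,0,0,0,0,-0.15,0,0,0,0,0,-0.18,0,0,0,0,0,-0.18,0,0,0,0])

```text
time: 14.08
eef_pos: [0.5554, -0.0864, 0.222]
tcp_rot: [1.0, -0.015, 0.001, 0.0]
contact_force: [0.2, 0.2, 0.4]
opening: 0.998
finger_force: 0.0
```

Run:
```python
from h import *
todo(.5485,-.2677,.051,-2)
p,d=look("scene");q,e=look("top");w=world("top",e);z=w[...,2]
near=np.hypot(w[...,0]-.546,w[...,1]+.268)<.06
M=near&(z>.085)&(z<.1);print("mag top z",np.nanmedian(z[M]),M.sum(),rect("top",M,.09))
v=w[M];print("tilt",np.linalg.lstsq(np.c_[v[:,:2]-v[:,:2].mean(0),np.ones(len(v))],v[:,2],rcond=None)[0])
save("f1",np.hstack([cv2.resize(p[115:187,175:250],(400,400),interpolation=3),cv2.resize(q[180:225,305:350],(400,400),interpolation=3)]))
```

```text
t 14.07 pos [ 0.5554 -0.0864  0.222 ] yaw -1.77 open 0.998 F [0.2 0.2 0.4] ff 0.0
delta [-0.0018  0.1813  0.1711] [ 0.0006 -0.003   0.0041]
mag top z 0.09058320101826989 233 (array([ 544.8, -266. ]), array([49.6, 78.3]), 89.7, array([ 0.5463, -0.2705]), 233)
tilt [-0.00609596  0.00700637  0.09040878]
```

View pics/f1.png

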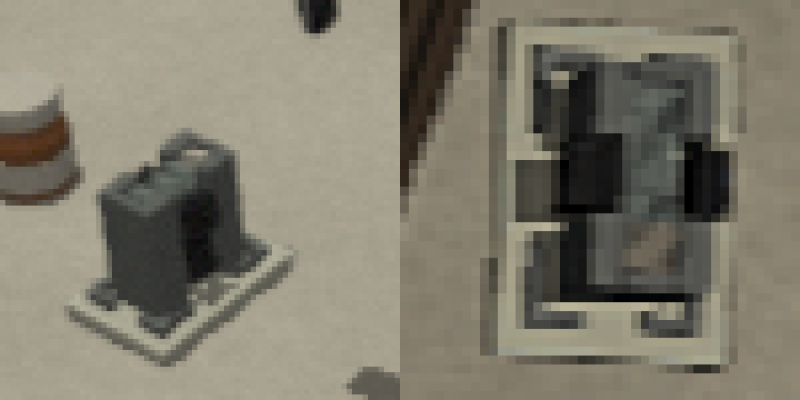

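The magazine stands inside all four rims, with its top at 90.6 mm (90 expected), level, and both buttons out. I hand the job in.

```bash
python3 -c "
from plant import ctrl
print(ctrl.sign_off())"
```

```text
the job is handed in; nothing more can be done
None
```

The magazine was unlatched, lifted out and set down upright inside the nest's rims, buttons released and arm clear. Its top measured 90.6 mm against 90 mm expected when fully seated, so the hidden pin should be fully down. The job was handed in at about 14 s, and the verdict was not shown.

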